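Draw out the printer's output tray and resume the print

ROBOT

A 6-joint arm with a two-finger parallel gripper is mounted at the origin on the work surface. World frame = base frame: x ahead of the robot, y to its left, z up, the work surface at z = 0. Lengths are in m, angles in rad, forces in N, time in s.
With the tool pointing down it reaches from about 0.375 to 0.975 m from the base axis. Payload 3.8 kg.
Tool frame: the origin (TCP) lies midway between the tips of the shut fingers; the grasp point (between the pads) lies 19 mm behind it; z points along the fingers, y is the direction in which the jaws open and shut (so a half turn about z gives the same grasp; the last joint's range is limited). The gripper opens to 85 mm and grips with 20 to 120 N. Pads are 22 mm wide; open, the fingers measure 114 mm over their backs; the gripper's body (76 mm by 85 mm) begins 54 mm behind the grasp point. The pads swing forward as they close: fully open they stand 13 mm farther back than shut.
Start: joints at [1.142, 0.264, 1.604, -0, 1.274, -0.037], TCP at [0.258, 0.624, 0.231] pointing down, gripper open.
Joint ranges: [-2.63, 2.63], [-0.94, 2.18], [0.31, 2.57], [-1.31, 4.45], [0, 2.66], [-2.55, 2.55]. Speed limits (rad/s): [2.57, 2.57, 3.14, 3.14, 3.14, 3.14].

INTERFACE

Orientations are given as a rotation vector (axis times angle).
In Python, from workcell import bot gives the robot as it stands. The module is installed in compiled form; this text tells all that it offers.
- The arm moves only by the tool play_rows, never from a script. Its argument "series" is a list of rows, each an object with "translation": the shift along the tool's x, y, z in m, a list of three; "spin": the turn about the tool's z in units of 5 degrees (1.0 is 5 degrees). In form: [{"translation": [dx, dy, dz], "spin": spin}, ...]. A call has 1 to 5 rows; each row shifts and turns the commanded pose from where the row before left it, along the tool's axes as they then stand; what a row does not reach is not made up. A row lasts 1/10 s, in which the tool goes at most 50 mm and 8.59 degrees, less where a joint would pass 70% of its speed; a pose out of reach is approached as far as the arm can. A call is refused whole if a number of a shift passes 0.05 or a number of a turn 1, either way. A call with a gripper value outside its range is refused whole. "jaw" is the gripper's target within -1 to 1 (fully open at 1, half-way at 0, shut at -1), set as the call begins (left out, the last holds). The fingers move at their own pace and stop on an object; "force" is the grip in N (left out, the last holds). Time passes only in rows, so rows that do not move let the fingers close. It gives the time, the measured TCP pose, the force and the opening at its end, in the units of the state.
- bot.read_state(): the state, without advancing time (a new reading comes with each control period).
- bot.read_camera(name): name is "side" or "top" or "wrist"; returns the picture (384x512x3 uint8, blue, green, red); there is no depth.
- bot.get_calibration(name): a dict with "fov_y" (degrees; the focal length in pixels is half the picture's height over the tangent of half this angle, whatever the lens; pixels are square), "cx", "cy" (the principal point, pixels), "k1" (the pictures are not rectified: a ray, as slopes to the right and down, at radius r is drawn at 1 + k1 r^2 times it, then the intrinsics apply), "R" (3x3) and "t" (3): a world point X has camera coordinates R X + t. Camera axes: x right, y down, z forward; pixel columns grow to the right and rows downward; lengths in m; the calibration is good to about 2 mm. A picture is of the moment at which its call begins: read the wrist's pose just before it. get_calibration takes no time and is no camera call; for the wrist camera it gives the pose at the moment of the call.
- bot.finish_job(): hands the job in, once; it reports no verdict.
The state is a dict: "time": time; "q": joint angles; "joint_vel": joint speeds; "joint_torque": joint torques, N m; "tool_pos": TCP position; "tcp_rot": TCP orientation; "wrist_force": force on the tool from outside, world axes, zero at the start; "torque": the same for the moment, N m; "width": opening from 0.0 (shut) to 1.0 (fully open).
Only numpy, scipy, OpenCV 4.12 (cv2) and the standard library are available. Lean on these libraries where they do the work, as an engineer would, in place of code of your own. Each camera call takes 0.05 s, during which the arm holds its last target. There are 200 camera calls.

TASK

The printer has paused because its output tray is shut: hook a fingertip behind the upturned lip at the tray's front end and draw the telescopic tray straight out, gently, until both of its sections are fully out, using the lip only as a hook and not pinching or forcing it. Then press the larger round button on the printer's top all the way down and let it come back up, so that printing resumes. Leave the small power button alone, and do not move or pick up the things standing around the printer.

Things in the scene. Friction and masses are not known exactly. Their poses are not given: they have to be found in the camera images.
- printer: Fixed A4 printer, body 430 (y) x 300 (x) x 140 mm high, scanner lid to 150, paper feeder up at the back. Origin: centre of the body's underside, on the table; its front faces its own -x, z up. A cassette and on it the open output tray stand 140 mm out in front of the body, 300 mm wide; the tray's flat floor is 60 mm above the table, with 68 mm high side cheeks 141 to 150 mm either side.
- lip (a point): Top middle of the inner face (towards the printer) of the dark upturned lip at the tray's front end. Axes as the printer's: the tray is drawn out along -x. Lip 110 mm wide (y), 5 thick (towards -x), top 80 mm above the table: 20 above the fixed floor, 28 above the end section's plate, uncovered behind it as it comes out. It travels with both sections, in free air over the table.
- lip_front: The lip's front face (the side away from the printer), 110 x 31 mm; origin at the middle of its top edge, 5 mm out from the point lip, axes the same. Nothing needs to touch it.
- tray_mid (a joint): How far the tray's wide middle section (140 mm wide black plate) is drawn out of the printer, in m: 0 shut, 0.070 at its stop. It stays where it is left (friction about 2 N). Drawn out by the end section once that is at its stop. Both stops are hard: arrive slowly (50 mm/s or less).
- tray_end (a joint): How far the end section (116 mm wide plate with the lip) is drawn out of the middle section, in m: 0 shut, 0.060 at its stop. Stays where it is left (friction about 1.3 N), slides first when the lip is drawn, slides back in if the lip is pushed inwards. The lip's whole travel is the sum of both joints, at most 0.130.
- resume_top (a point): Centre of the top of the larger round white button (30 mm diameter) on the black control strip along the front edge of the printer's top, 45 mm from the middle to the printer's -y side. Top 150 mm above the table, 10 mm proud of the strip; pressed straight down it travels 5 mm and springs back.
- resume (a joint): Travel of the larger button in m: 0 up, 0.005 fully down; the spring takes about 4 N fully down.
- power_top (a point): Centre of the top of the small round white power button (16 mm diameter, 5 mm proud) on the same strip, 105 mm farther to the printer's -y side. To be left alone.
- power (a joint): Travel of the small power button in m: 0 up, 0.003 fully down. To be left at 0.
- glue: Glue stick standing upright, red with a white cap, 29 mm diameter, 92 mm tall; origin under its centre. Bystander.
- jar: Small clear jar of toothpicks, 56 mm diameter, 69 mm tall with the picks; origin under its centre. Bystander.
- mouse: White computer mouse, 100 x 56 x 33 mm; origin under its centre. Bystander.
- figure: Toy soldier with a tall black hat on a round 48 mm base, 143 mm tall; origin under its centre. Bystander.

How it is judged:
By the outcome, as a careful person would: the job done as asked, in the order asked, and still so for the second after the job is handed in, with the robot touching nothing.
It also fails if it takes over 48 s, if anything falls off the work surface, if the arm or the gripper's body presses on something with over 40 N, if the wrist force passes 120 N, or if a joint passes its speed limit or range.

## Working session

There is one attempt and no reset: what is moved stays moved. The work goes in short steps, Python scripts to look and compute and a tool call to move; the robot and the scene stay as the last step left them, time stands still between calls to the robot, and variables do not carry over. Pictures are saved under pics/ and viewed, about 8 in all and at most 12, crops included, and the job is handed in when it is done.

Besides the shell and the picture viewer there is one more tool, called after "Call:" in YAML: its name, and indented under it one key for each argument. play_rows: Moves the arm, as the interface text tells. Its arguments: {"type":"object","properties":{"series":{"type":"array","items":{"type":"object","properties":{"translation":{"type":"array","items":{"type":"number"}},"spin":{"type":"number"}}}},"jaw":{"type":"number"},"force":{"type":"number"}},"required":["series"]}

```bash
mkdir -p pics; python3 - <<'E'
from workcell import bot
import cv2,json
s=bot.read_state();print(s)
for n in("side","top"):
    im=bot.read_camera(n);cv2.imwrite(f"pics/{n}0.png",im)
    c=bot.get_calibration(n);print(n,c)
E
```

```text
{'time': 0.0, 'q': array([ 1.14208833e+00,  2.64750913e-01,  1.60539402e+00,  3.23471844e-05,
        1.27371253e+00, -3.69076422e-02]), 'joint_vel': array([-3.68115292e-04, -1.46040002e-03, -7.01430986e-05,  8.08782026e-04,
        3.03660626e-05, -2.75002327e-03]), 'joint_torque': array([ 1.43837551e-04, -5.15128398e+01, -3.67302096e+01,  2.90598646e-04,
        1.29886487e-02,  2.70825836e-05]), 'tool_pos': array([0.25743731, 0.62317385, 0.22995274]), 'tcp_rot': array([-0.61141637, -3.08095614,  0.00344977]), 'wrist_force': array([-0.07987466, -0.35099663, -0.09586881]), 'torque': array([-0.01189735,  0.03743316,  0.00392363]), 'width': 1.0002381564417404}
side {'fov_y': 52.11908100214935, 'cx': 255.96534993980416, 'cy': 196.15659692589912, 'k1': 0.0468854041332105, 'R': array([[-0.99071052, -0.13596496, -0.00248779],
       [-0.12818325,  0.93980485, -0.31675841],
       [ 0.04540608, -0.31349699, -0.94850299]]), 't': array([0.55734531, 0.25000644, 0.97856794])}
top {'fov_y': 52.161174364683205, 'cx': 249.51039314977865, 'cy': 189.2278009476546, 'k1': 0.016446965853517407, 'R': array([[ 0.00752736, -0.99994289, -0.00758691],
       [-0.99133782, -0.00646729, -0.13117736],
       [ 0.1311208 ,  0.00850861, -0.99132988]]), 't': array([-0.14013029,  0.60588734,  1.08829677])}
```

View pics/top0.png

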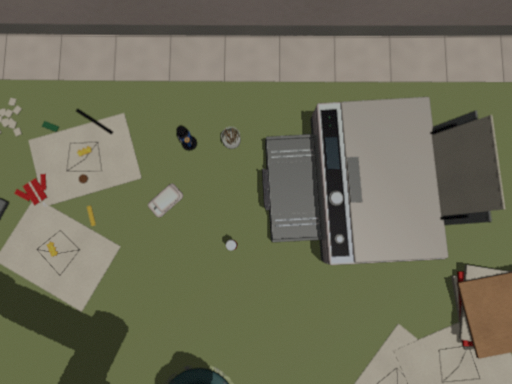

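View pics/side0.png

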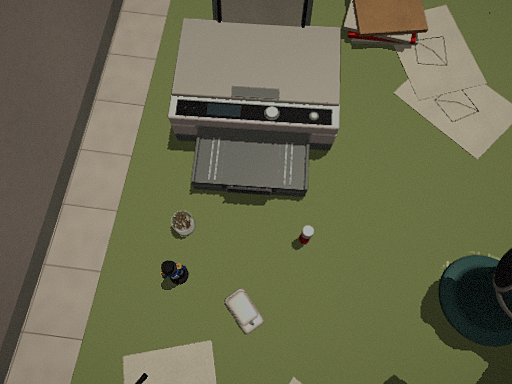

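```bash
cat >h.py <<'E'
import numpy as np,cv2
from workcell import bot
def K(c):
    f=192/np.tan(np.radians(c["fov_y"])/2);return f
def cast(c,uv,z):
    f=K(c);d=(np.array(uv,float)-[c["cx"],c["cy"]])/f;p=d.copy()
    for _ in range(20):p=d/(1+c["k1"]*(p@p))
    R=np.array(c["R"]);t=np.array(c["t"]);o=-R.T@t;r=R.T@np.r_[p,1]
    return o+r*(z-o[2])/r[2]
def proj(c,X):
    q=np.array(c["R"])@np.array(X)+c["t"];p=q[:2]/q[2]
    return p*(1+c["k1"]*(p@p))*K(c)+[c["cx"],c["cy"]]
E
python3 - <<'E'
from h import *
ims=[]
for n,(x,y,w,h) in {"top":(255,95,110,175),"side":(160,70,190,130)}.items():
    im=cv2.imread(f"pics/{n}0.png");c=bot.get_calibration(n)
    g=cv2.cvtColor(im,cv2.COLOR_BGR2GRAY)
    cr=cv2.resize(im[y:y+h,x:x+w],None,fx=3.3,fy=3.3,interpolation=cv2.INTER_CUBIC)
    cr=np.clip(cr.astype(float)*1.8,0,255).astype(np.uint8)
    if n=="top":cr=cv2.resize(im[y:y+h,x:x+w],None,fx=3.3,fy=3.3,interpolation=cv2.INTER_CUBIC);cr=np.clip(cr*1.8,0,255).astype(np.uint8);a=cr
    cv2.imwrite(f"pics/{n}1.png",cr)
    # buttons: bright blobs within black strip
    m=((g>130)*255).astype(np.uint8)
    for r in [cc for cc in cv2.findContours(m[y:y+h,x:x+w],cv2.RETR_LIST,cv2.CHAIN_APPROX_NONE,)[0] if 10<cv2.contourArea(cc)<300]:
        (u,v),rad=cv2.minEnclosingCircle(r);M=cv2.moments(r);u=M['m10']/M['m00']+x;v=M['m01']/M['m00']+y
        print(n,round(u,1),round(v,1),round(rad,1),cv2.contourArea(r),cast(c,(u,v),.15).round(4))
E
```

```text
top 339.5 238.5 2.9 23.0 [ 0.4674 -0.3664  0.15  ]
top 336.3 197.6 5.7 87.5 [ 0.572  -0.3605  0.15  ]
side 284.5 174.6 9.5 18.0 [ 0.5219 -0.1981  0.15  ]
side 290.5 167.5 6.5 13.0 [ 0.5098 -0.2179  0.15  ]
side 210.0 164.7 13.6 21.0 [ 0.6993 -0.1994  0.15  ]
side 291.5 152.4 7.0 13.5 [ 0.5118 -0.257   0.15  ]
side 285.6 154.0 9.1 18.0 [ 0.5252 -0.251   0.15  ]
side 216.4 159.5 19.7 28.0 [ 0.6866 -0.2146  0.15  ]
side 313.7 114.9 3.2 18.0 [ 0.4685 -0.3651  0.15  ]
side 271.5 111.3 5.9 84.0 [ 0.5728 -0.3611  0.15  ]
```

View pics/top1.png

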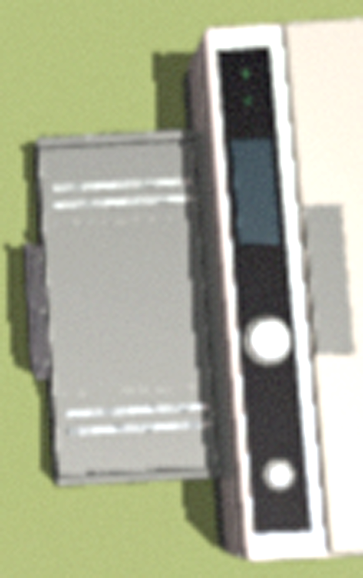

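View pics/side1.png

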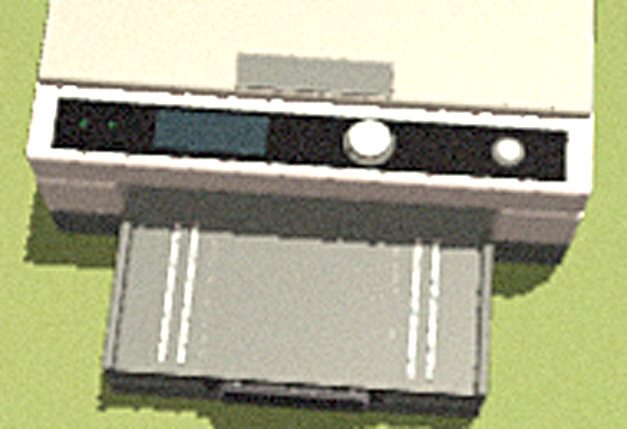

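```bash
python3 - <<'E'
from h import *
c=bot.get_calibration("top");s=bot.get_calibration("side")
T=lambda u,v,z:cast(c,(255+u/3.3,95+v/3.3),z).round(4)
S=lambda u,v,z:cast(s,(160+u/3.3,70+v/3.3),z).round(4)
print("lip inner top",T(45,245,.08),T(50,378,.08),"outer",T(27,245,.08),T(34,378,.08))
print("lip side inner",S(222,383,.08),S(368,389,.08),"bottom front",S(225,398,.05),S(366,404,.05))
for a,b in(((222,50),(253,530)),((275,50),(308,530)),((205,30),(243,558))):
    A,B=T(*a,.14),T(*b,.14);d=A-B;print("yaw",np.degrees(np.arctan2(d[1],d[0])))
A,B=T(37,140,.06),T(55,485,.06);d=A-B;print(A,B,np.degrees(np.arctan2(d[1],d[0])))
A,B=S(55,98,.14),S(568,132,.14);d=A-B;print(np.degrees(np.arctan2(d[1],d[0])))
th=np.radians(3.);R=np.array([[np.cos(th),-np.sin(th)],[np.sin(th),np.cos(th)]])
# bystanders rough
for n,p in dict(fig=(187,140),jar=(231,137),glue=(231,245),mouse=(165,200)).items():print(n,cast(c,p,.03).round(3))
E
```

```text
lip inner top [ 0.658  -0.1891  0.08  ] [ 0.5455 -0.1934  0.08  ] outer [ 0.6579 -0.1739  0.08  ] [ 0.5454 -0.1801  0.08  ]
lip side inner [ 0.6594 -0.1761  0.08  ] [ 0.5485 -0.1864  0.08  ] bottom front [ 0.6589 -0.1746  0.05  ] [ 0.5488 -0.1846  0.05  ]
yaw 2.605941886298937
yaw 2.517366091025731
yaw 3.10099826436172
[ 0.7544 -0.1829  0.06  ] [ 0.4571 -0.1985  0.06  ] 3.0036837841953767
3.4324646590451064
fig [0.753 0.05  0.03 ]
jar [ 0.763 -0.08   0.03 ]
glue [ 0.448 -0.084  0.03 ]
mouse [0.575 0.108 0.03 ]
```

Call:
play_rows:
  series:
    - {"translation":[0,0,0],"spin":-1}
    - {"translation":[0,0,0],"spin":-1}
    - {"translation":[0,0,0],"spin":-1}
    - {"translation":[0,0,0],"spin":-1}
    - {"translation":[0,0,0],"spin":-1}
  jaw: -1
  force: 20

```text
time: 0.6
tool_pos: [0.2576, 0.6235, 0.2305]
tcp_rot: [0.076, -3.14, 0.002]
wrist_force: [-0.7, -0.6, -0.8]
width: 0.142
```

Call:
play_rows:
  series:
    - {"translation":[-0.018,-0.04,0],"spin":0}
    - {"translation":[-0.018,-0.04,0],"spin":0}
    - {"translation":[-0.018,-0.04,0],"spin":0}
    - {"translation":[-0.018,-0.04,0],"spin":0}
    - {"translation":[-0.018,-0.04,0],"spin":0}

```text
time: 1.1
tool_pos: [0.3568, 0.4262, 0.2307]
tcp_rot: [0.071, -3.14, 0.001]
wrist_force: [0.6, 0.8, 0.3]
width: 0.003
```

Call:
play_rows:
  series:
    - {"translation":[-0.018,-0.04,0],"spin":0}
    - {"translation":[-0.018,-0.04,0],"spin":0}
    - {"translation":[-0.018,-0.04,0],"spin":0}
    - {"translation":[-0.018,-0.04,0],"spin":0}
    - {"translation":[-0.018,-0.04,0],"spin":0}

```text
time: 1.6
tool_pos: [0.4555, 0.2305, 0.2309]
tcp_rot: [0.07, -3.14, 0.0]
wrist_force: [0.9, 0.7, -0.6]
width: -0.002
```

Call:
play_rows:
  series:
    - {"translation":[-0.018,-0.04,0],"spin":0}
    - {"translation":[-0.018,-0.04,0],"spin":0}
    - {"translation":[-0.018,-0.04,0],"spin":0}
    - {"translation":[-0.018,-0.04,0],"spin":0}
    - {"translation":[-0.018,-0.04,0],"spin":0}

```text
time: 2.1
tool_pos: [0.5544, 0.0347, 0.2309]
tcp_rot: [0.07, -3.14, -0.0]
wrist_force: [-0.4, 0.5, 0.0]
width: 0.002
```

Call:
play_rows:
  series:
    - {"translation":[-0.018,-0.04,0],"spin":0}
    - {"translation":[0,-0.04,0],"spin":0}
    - {"translation":[0,-0.04,0],"spin":0}
    - {"translation":[0,-0.03,0],"spin":0}
    - {"translation":[0,-0.02,0],"spin":0}

```text
time: 2.6
tool_pos: [0.5793, -0.1349, 0.2306]
tcp_rot: [0.067, -3.14, 0.0]
wrist_force: [0.3, -0.4, -0.3]
width: -0.003
```

```bash
python3 - <<'E'
from h import *
print(bot.read_state()["tool_pos"]);c=bot.get_calibration("wrist");print(c)
im=bot.read_camera("wrist");cv2.imwrite("pics/w0.png",im)
for X in([.605,-.187,.08],[.572,-.361,.15]):print(proj(c,X))
E
```

```text
[ 0.57926996 -0.13493758  0.2306073 ]
{'fov_y': 59.47648591233857, 'cx': 254.74681507071267, 'cy': 195.41143722473112, 'k1': 0.003634138857520414, 'R': array([[-4.18892465e-02,  9.99121852e-01,  9.02779301e-04],
       [ 9.59816047e-01,  3.99903270e-02,  2.77765961e-01],
       [ 2.77485939e-01,  1.25019089e-02, -9.60648352e-01]]), 't': array([ 0.15928745, -0.58701364,  0.21893783])}
[197.03426197 204.60949253]
[-76.88963217 179.55196507]
```

View pics/w0.png

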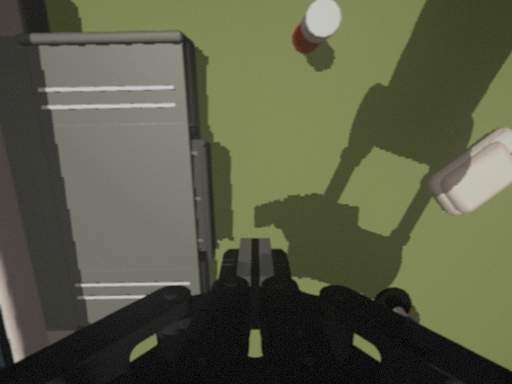

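```bash
python3 - <<'E'
from h import *
im=cv2.imread("pics/w0.png");x,y,w,h=165,130,70,130
cr=cv2.resize(im[y:y+h,x:x+w],None,fx=4.5,fy=4.5,interpolation=cv2.INTER_NEAREST);cv2.imwrite("pics/w1.png",np.clip(cr*2.2,0,255).astype(np.uint8))
g=cv2.cvtColor(im,cv2.COLOR_BGR2GRAY);print(g[185:215,185:225].mean(0).round(0).astype(int))
E
```

```text
[124 123 123 123 123 123 122 111  91  70  63  72  82  86  85  84  81  80
  78  78  79  78  73  63  51  43  41  45  55  66  71  71  71  71  71  71
  71  72  71  71]
```

View pics/w1.png

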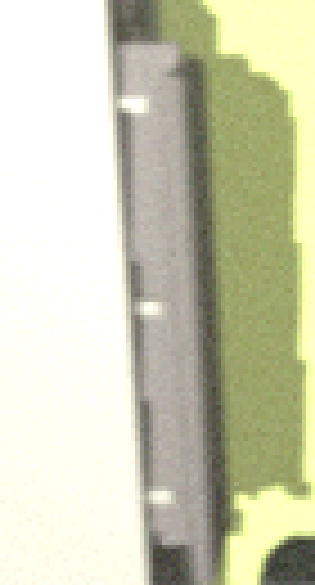

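```bash
python3 - <<'E'
from h import *
c=bot.get_calibration("wrist");R=np.array(c["R"]);print("cam",-R.T@c["t"])
q=R@np.array([.5793,-.1349,.2306])+c["t"];print("tcp",q,proj(c,[.5793,-.1349,.2306]),"tipwidth",34*q[2]/336)
for u in(203,207.5):print("lip top",u,cast(c,(u,200),.08))
print("floor edge",cast(c,(194,200),.06),"front bottom",cast(c,(212,200),.049))
print("ends",cast(c,(204,140),.08),cast(c,(209,250),.08))
E
```

```text
cam [ 0.50945352 -0.14032257  0.37324091]
tcp [0.0027328  0.02761685 0.1564743 ] [260.61725632 254.73630974] tipwidth 0.015833708644442075
lip top 203 [ 0.60053324 -0.18418929  0.08      ]
lip top 207.5 [ 0.60036309 -0.1800887   0.08      ]
floor edge [ 0.60710868 -0.19594154  0.06      ] front bottom [ 0.60978545 -0.17975847  0.049     ]
ends [ 0.54608178 -0.18322785  0.08      ] [ 0.65014616 -0.17855398  0.08      ]
```

Call:
play_rows:
  series:
    - {"translation":[-0.0075,-0.025,0],"spin":0}
    - {"translation":[-0.0075,-0.025,0],"spin":0}
    - {"translation":[-0.0075,-0.023,0],"spin":0}
    - {"translation":[0,0,0.03],"spin":0}
    - {"translation":[0,0,0.03],"spin":0}

```text
time: 3.15
tool_pos: [0.6065, -0.2054, 0.1715]
tcp_rot: [-0.068, 3.138, -0.001]
wrist_force: [0.3, -0.4, -0.8]
width: 0.005
```

Call:
play_rows:
  series:
    - {"translation":[0,0,0.03],"spin":0}
    - {"translation":[0,0,0.03],"spin":0}
    - {"translation":[0,0,0.015],"spin":0}
    - {"translation":[0,0,0],"spin":0}
    - {"translation":[0,0,0],"spin":0}

```text
time: 3.65
tool_pos: [0.6059, -0.2045, 0.0969]
tcp_rot: [-0.07, 3.14, -0.0]
wrist_force: [-0.1, -1.0, 1.5]
width: -0.002
```

```bash
python3 - <<'E'
from h import *
c=bot.get_calibration("wrist");print(bot.read_state()["tool_pos"])
im=bot.read_camera("wrist");x,y,w,h=130,140,250,180
print(proj(c,[.603,-.184,.08]))
cr=cv2.resize(im[y:y+h,x:x+w],None,fx=3,fy=3,interpolation=cv2.INTER_CUBIC);cv2.imwrite("pics/w2.png",np.clip(cr*2.,0,255).astype(np.uint8))
E
```

```text
[ 0.60591987 -0.2044785   0.09687243]
[295.74892677 236.35131834]
```

View pics/w2.png

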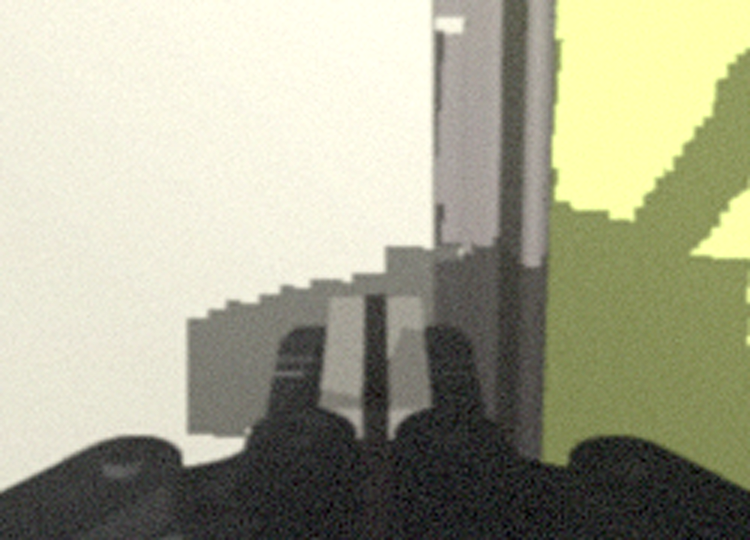

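Call:
play_rows:
  series:
    - {"translation":[0,0,0.012],"spin":0}
    - {"translation":[0,0,0.012],"spin":0}
    - {"translation":[0,0,0.006],"spin":0}
    - {"translation":[0,0,0],"spin":0}

```text
time: 4.1
tool_pos: [0.6041, -0.204, 0.0644]
tcp_rot: [0.07, -3.138, -0.002]
wrist_force: [-0.4, 0.7, -0.1]
width: -0.002
```

Call:
play_rows:
  series:
    - {"translation":[0,0.003,0],"spin":0}
    - {"translation":[0,0.003,0],"spin":0}
    - {"translation":[0,0.002,0],"spin":0}
    - {"translation":[0,0.002,0],"spin":0}

```text
time: 4.5
tool_pos: [0.6053, -0.1943, 0.0667]
tcp_rot: [-0.07, 3.14, -0.0]
wrist_force: [-0.2, 0.0, 0.3]
width: -0.002
```

Call:
play_rows:
  series:
    - {"translation":[0,0.003,0],"spin":0}
    - {"translation":[0,0.003,0],"spin":0}
    - {"translation":[0,0.003,0],"spin":0}
    - {"translation":[0,0.003,0],"spin":0}

```text
time: 4.9
tool_pos: [0.6046, -0.1825, 0.0665]
tcp_rot: [-0.07, 3.14, -0.001]
wrist_force: [-0.4, -2.2, 0.9]
width: 0.0
```

Call:
play_rows:
  series:
    - {"translation":[0,0.004,0],"spin":0}
    - {"translation":[0,0.004,0],"spin":0}
    - {"translation":[0,0.004,0],"spin":0}
    - {"translation":[0,0.004,0],"spin":0}
    - {"translation":[0,0.004,0],"spin":0}

```text
time: 5.4
tool_pos: [0.6035, -0.1622, 0.0663]
tcp_rot: [0.07, -3.141, 0.0]
wrist_force: [-0.7, -1.5, 0.9]
width: 0.001
```

Call:
play_rows:
  series:
    - {"translation":[0,0.004,0],"spin":0}
    - {"translation":[0,0.004,0],"spin":0}
    - {"translation":[0,0.004,0],"spin":0}
    - {"translation":[0,0.003,0],"spin":0}
    - {"translation":[0,0.002,0],"spin":0}

```text
time: 5.9
tool_pos: [0.6026, -0.1452, 0.0661]
tcp_rot: [0.07, -3.14, -0.0]
wrist_force: [0.1, -1.4, 1.0]
width: 0.001
```

Call:
play_rows:
  series:
    - {"translation":[0,0.002,0],"spin":0}
    - {"translation":[0,0.002,0],"spin":0}
    - {"translation":[0,0.002,0],"spin":0}
    - {"translation":[0,0.002,0],"spin":0}
    - {"translation":[0,0.002,0],"spin":0}

```text
time: 6.4
tool_pos: [0.6022, -0.1356, 0.0662]
tcp_rot: [0.07, -3.14, 0.0]
wrist_force: [-2.1, -2.9, -0.2]
width: -0.004
```

Call:
play_rows:
  series:
    - {"translation":[0,0.002,0],"spin":0}
    - {"translation":[0,0.002,0],"spin":0}
    - {"translation":[0,0.002,0],"spin":0}
    - {"translation":[0,0.002,0],"spin":0}
    - {"translation":[0,0.002,0],"spin":0}

```text
time: 6.9
tool_pos: [0.6019, -0.1254, 0.0662]
tcp_rot: [0.07, -3.141, -0.0]
wrist_force: [-1.2, -1.9, -0.6]
width: -0.002
```

Call:
play_rows:
  series:
    - {"translation":[0,0.002,0],"spin":0}
    - {"translation":[0,0.002,0],"spin":0}
    - {"translation":[0,0.002,0],"spin":0}
    - {"translation":[0,0.002,0],"spin":0}
    - {"translation":[0,0.003,0],"spin":0}

```text
time: 7.4
tool_pos: [0.6014, -0.1145, 0.0663]
tcp_rot: [0.07, -3.141, 0.0]
wrist_force: [-1.1, -2.0, -0.7]
width: -0.0
```

Call:
play_rows:
  series:
    - {"translation":[0,0.004,0],"spin":0}
    - {"translation":[0,0.004,0],"spin":0}
    - {"translation":[0,0.004,0],"spin":0}
    - {"translation":[0,0.004,0],"spin":0}
    - {"translation":[0,0.004,0],"spin":0}

```text
time: 7.9
tool_pos: [0.6005, -0.0942, 0.0663]
tcp_rot: [0.07, -3.141, -0.0]
wrist_force: [-1.4, -2.8, -0.5]
width: 0.002
```

Call:
play_rows:
  series:
    - {"translation":[0,0.004,0],"spin":0}
    - {"translation":[0,0.004,0],"spin":0}
    - {"translation":[0,0.004,0],"spin":0}
    - {"translation":[0,0.003,0],"spin":0}
    - {"translation":[0,0.002,0],"spin":0}

```text
time: 8.4
tool_pos: [0.5998, -0.0773, 0.0663]
tcp_rot: [-0.07, 3.141, 0.0]
wrist_force: [-2.1, -0.9, 0.2]
width: 0.0
```

Call:
play_rows:
  series:
    - {"translation":[0,0.002,0],"spin":0}
    - {"translation":[0,0.002,0],"spin":0}
    - {"translation":[0,0.002,0],"spin":0}
    - {"translation":[0,0.002,0],"spin":0}
    - {"translation":[0,0.002,0],"spin":0}

```text
time: 8.9
tool_pos: [0.5997, -0.0729, 0.0664]
tcp_rot: [-0.074, 3.14, -0.014]
wrist_force: [-2.0, -24.1, -2.0]
width: 0.003
```

Call:
play_rows:
  series:
    - {"translation":[0,-0.005,0],"spin":0}
    - {"translation":[0,0,0],"spin":0}

```text
time: 9.1
tool_pos: [0.6002, -0.0736, 0.0665]
tcp_rot: [-0.068, 3.14, -0.001]
wrist_force: [-0.1, -5.2, -1.1]
width: 0.002
```

```bash
python3 - <<'E'
from h import *
a=bot.read_camera("top");b=bot.read_camera("side")
cv2.imwrite("pics/top2.png",a);cv2.imwrite("pics/side2.png",b)
A=cv2.resize(a[100:270,190:350],None,fx=2.4,fy=2.4,interpolation=cv2.INTER_CUBIC);B=cv2.resize(b[90:260,170:335],None,fx=2.4,fy=2.4,interpolation=cv2.INTER_CUBIC)
cv2.imwrite("pics/tb2.png",np.clip(np.hstack([A,B])*1.8,0,255).astype(np.uint8))
E
```

```text
(no output)
```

View pics/tb2.png

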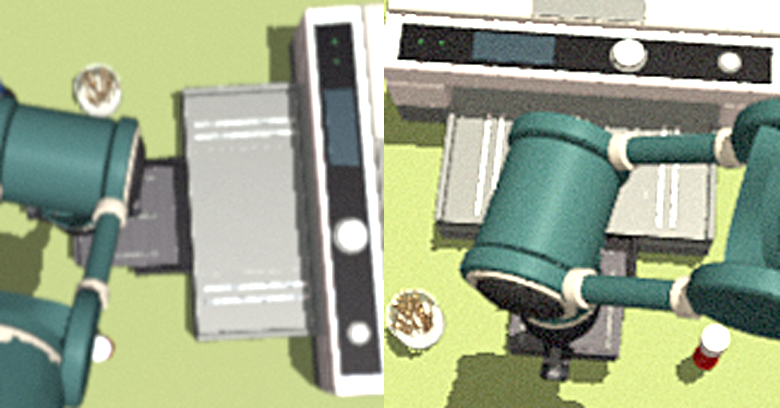

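```bash
python3 - <<'E'
from h import *
s=bot.get_calibration("side");c=bot.get_calibration("top")
for v in(237.5,238.7,240):print(cast(s,(267,v),.05))
for u in(221,222,223):print(cast(c,(u,210.4),.08), cast(c,(u,210.4),.05))
# diffs along the -y end of lip: side columns profile
for n,cols in(("0",(262,266)),("2",(255,263))):
    g=cv2.cvtColor(cv2.imread(f"pics/side{n}.png"),cv2.COLOR_BGR2GRAY);v0=178 if n=="0" else 222
    print(n,v0,g[v0:v0+24,cols[0]:cols[1]].mean(1).astype(int))
E
```

```text
[ 0.54377253 -0.06565805  0.05      ]
[ 0.5433879  -0.06265091  0.05      ]
[ 0.54297214 -0.05940016  0.05      ]
[ 0.54220291 -0.05820208  0.08      ] [ 0.54452007 -0.05577202  0.05      ]
[ 0.54222166 -0.06095499  0.08      ] [ 0.54453934 -0.05860159  0.05      ]
[ 0.54224042 -0.06370785  0.08      ] [ 0.54455862 -0.06143111  0.05      ]
0 178 [107 105 107 105 108 107 108 114 102  19  40  73  64  26  18  24  31  52
  52  47  52  51  52  48]
2 222 [49 54 57 64 72 79 85 84 83 85 88 85 85 82 78 68 18 29 45 68 61 63 63 62]
```

```bash
python3 - <<'E'
from h import *
s=bot.get_calibration("side")
o=np.array([-.05,.9987])
for a,b in(((264,189.4),(259,241)),((264,187.3),(259,238.3))):
  A,B=cast(s,a,.08),cast(s,b,.08);print(A,B,(B-A)[:2]@o)
print(bot.read_state()["tool_pos"])
E
```

```text
[ 0.56670419 -0.17979292  0.08      ] [ 0.56159024 -0.04790059  0.08      ] 0.13197656758954146
[ 0.56742918 -0.18534078  0.08      ] [ 0.56246983 -0.05443213  0.08      ] 0.13098644097610676
[ 0.60020542 -0.07351701  0.06653274]
```

Call:
play_rows:
  series:
    - {"translation":[0,-0.006,0],"spin":0}
    - {"translation":[0,-0.006,0],"spin":0}
    - {"translation":[0,0,0.0],"spin":0}
    - {"translation":[0,0,-0.025],"spin":0}
    - {"translation":[0,0,-0.035],"spin":0}

```text
time: 9.7
tool_pos: [0.5978, -0.0838, 0.1241]
tcp_rot: [0.07, -3.135, -0.003]
wrist_force: [0.2, 0.8, 0.1]
width: -0.002
```

Call:
play_rows:
  series:
    - {"translation":[0,0,-0.04],"spin":0}
    - {"translation":[0,0,-0.035],"spin":0}
    - {"translation":[0.006,-0.04,0],"spin":0}
    - {"translation":[0.006,-0.04,0],"spin":0}
    - {"translation":[0.006,-0.04,0],"spin":0}

```text
time: 10.2
tool_pos: [0.5879, -0.2057, 0.2022]
tcp_rot: [-0.072, 3.139, 0.0]
wrist_force: [1.0, 0.7, -1.0]
width: 0.0
```

Call:
play_rows:
  series:
    - {"translation":[0.006,-0.04,0],"spin":0}
    - {"translation":[0.006,-0.04,0],"spin":0}
    - {"translation":[0.006,-0.04,0],"spin":0}
    - {"translation":[0.005,-0.035,0],"spin":0}
    - {"translation":[0,0,0],"spin":0}

```text
time: 10.7
tool_pos: [0.5708, -0.3653, 0.2011]
tcp_rot: [-0.063, 3.14, -0.002]
wrist_force: [-0.0, 0.4, 0.6]
width: 0.002
```

```bash
python3 - <<'E'
from h import *
s=bot.read_state();print(s["tool_pos"],s["wrist_force"]);c=bot.get_calibration("wrist")
im=bot.read_camera("wrist");print(proj(c,[.5724,-.3608,.15]),proj(c,s["tool_pos"]))
cv2.imwrite("pics/w3.png",im)
t=bot.read_camera("top");cv2.imwrite("pics/top3.png",t)
cv2.imwrite("pics/wt3.png",np.clip(np.hstack([im[100:384,100:400],cv2.resize(t[110:252,200:350],None,fx=2,fy=2)])*1.6,0,255).astype(np.uint8))
E
```

```text
[ 0.57075557 -0.36531804  0.20114603] [-0.03333727  0.37870374  0.56147566]
[262.74892184 220.01808289] [255.68159848 254.74170289]
```

View pics/wt3.png

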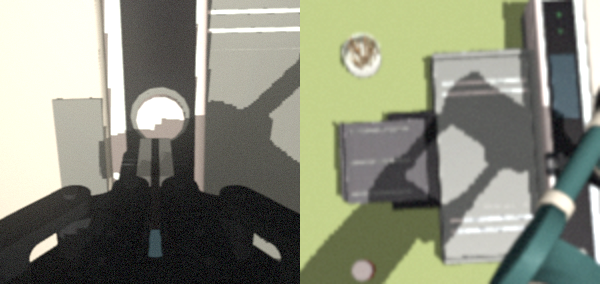

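Call:
play_rows:
  series:
    - {"translation":[-0.001,0.004,0.02],"spin":0}
    - {"translation":[0,0,0.015],"spin":0}
    - {"translation":[0,0,0.01],"spin":0}
    - {"translation":[0,0,0.004],"spin":0}
    - {"translation":[0,0,0],"spin":0}

```text
time: 11.3
tool_pos: [0.5719, -0.3562, 0.1512]
tcp_rot: [0.071, -3.139, -0.002]
wrist_force: [1.3, 0.2, 0.3]
width: 0.0
```

Call:
play_rows:
  series:
    - {"translation":[0,0,0.002],"spin":0}
    - {"translation":[0,0,0.002],"spin":0}
    - {"translation":[0,0,0.002],"spin":0}
    - {"translation":[0,0,0.002],"spin":0}
    - {"translation":[0,0,0],"spin":0}

```text
time: 11.8
tool_pos: [0.5728, -0.3574, 0.1451]
tcp_rot: [-0.07, 3.139, -0.001]
wrist_force: [-0.5, 1.1, 3.9]
width: 0.001
```

Call:
play_rows:
  series:
    - {"translation":[0,0,0.001],"spin":0}
    - {"translation":[0,0,0.001],"spin":0}
    - {"translation":[0,0,0.001],"spin":0}
    - {"translation":[0,0,0],"spin":0}
    - {"translation":[0,0,0],"spin":0}

```text
time: 12.3
tool_pos: [0.573, -0.3573, 0.1445]
tcp_rot: [-0.07, 3.139, -0.001]
wrist_force: [-3.1, 3.6, 14.0]
width: 0.001
```

Bottomed out (14 N, no further travel). Release slowly and lift clear.

Call:
play_rows:
  series:
    - {"translation":[0,0,-0.004],"spin":0}
    - {"translation":[0,0,-0.004],"spin":0}
    - {"translation":[0,0,-0.008],"spin":0}
    - {"translation":[0,0,-0.03],"spin":0}
    - {"translation":[0,0,-0.03],"spin":0}

```text
time: 12.8
tool_pos: [0.5708, -0.3565, 0.2159]
tcp_rot: [0.07, -3.137, -0.004]
wrist_force: [0.2, -0.4, 0.8]
width: -0.002
```

Call:
play_rows:
  series:
    - {"translation":[0.03,0.04,0],"spin":0}
    - {"translation":[0.03,0.04,0],"spin":0}
    - {"translation":[0.03,0.04,0],"spin":0}
    - {"translation":[0,0.04,0],"spin":0}
    - {"translation":[0,0,0],"spin":0}

```text
time: 13.3
tool_pos: [0.4732, -0.1975, 0.2167]
tcp_rot: [0.074, -3.139, -0.004]
wrist_force: [0.1, -1.0, 0.7]
width: -0.001
```

```bash
python3 - <<'E'
from h import *
s=bot.read_state();print(s["tool_pos"],s["wrist_force"],s["time"])
a=bot.read_camera("top");b=bot.read_camera("side")
cv2.imwrite("pics/end.png",np.clip(np.hstack([cv2.resize(a[90:270,150:350],None,fx=2,fy=2),cv2.resize(b[90:270,160:360],None,fx=2,fy=2)])*1.6,0,255).astype(np.uint8))
g=cv2.cvtColor(b,cv2.COLOR_BGR2GRAY);print(g[222:246,255:263].mean(1).astype(int))
E
```

```text
[ 0.47318514 -0.19746065  0.21667576] [ 0.050402   -0.97177273  0.72798272] 13.3
[34 36 32 34 34 36 34 33 33 33 35 38 32 32 35 36 19 23 47 63 60 59 59 60]
```

View pics/end.png

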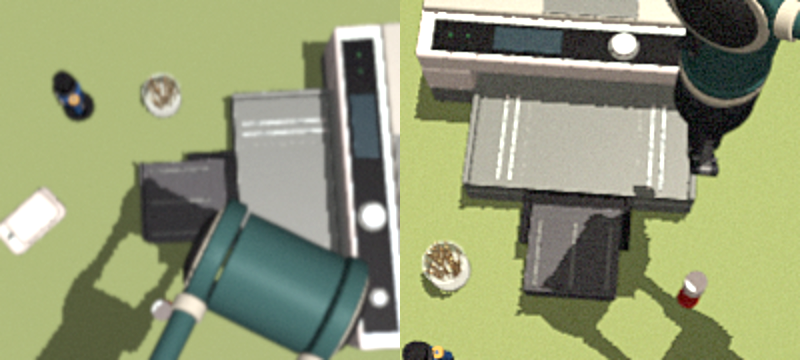

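```bash
python3 -c "
from workcell import bot
print(bot.finish_job())"
```

```text
the job is handed in; nothing more can be done
None
```

I drew the tray fully out, pressed and released the resume button, and handed the job in at about 13.3 s of the 48 s allowed. There was no verdict on hand-in.

- **Tray:** I hooked the shut fingertips behind the lip and pulled it straight out at 20–40 mm/s. The pull took 1–3 N. At the end stop I overran slightly and it showed 24 N for a moment before I backed off. The side view puts the lip's travel at about 131 mm against the 130 mm maximum, with both sections visibly out. After the button press the lip was still at the same pixel rows.
- **Button:** I pressed the larger button until the tool stopped at about 144.5 mm height and the force rose from 4 N to 14 N, so it had reached the bottom. I then let it up, and in the last picture it looks raised again.
- **Power button and bystanders:** I didn't touch the power button. The glue stick, jar, mouse and toy soldier look upright and unmoved.

**One disagreement:** from where the pull force first showed, the lip seemed to have moved only about 113–121 mm. I trusted the camera figure, because contact probably started earlier, on the wider backs of the fingers.

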